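# Set the balcony drying niche: tray home, sash up to the marker

## Robot

A 6-joint arm with a two-finger parallel gripper is mounted at the origin on the work surface. World frame = base frame: x ahead of the robot, y to its left, z up, the work surface at z = 0. Lengths are in m, angles in rad, forces in N, time in s.
With the tool pointing down it reaches from about 0.275 to 0.85 m from the base axis. Payload 19 kg.
Tool frame: the origin (TCP) lies on the front face of the gripper's body, between the roots of the fingers; the fingertips stand 73 mm ahead of it and the grasp point (between the pads) lies 54 mm ahead of it; x points along the fingers, y is the direction in which the jaws open and shut, and the axes are right-handed (so a half turn about x gives the same grasp; the last joint's range is limited). The gripper opens to 85 mm and grips with 20 to 120 N. Pads are 22 mm wide; open, the fingers measure 114 mm over their backs; the gripper's body (76 mm by 85 mm) begins 54 mm behind the grasp point. The pads swing forward as they close: fully open they stand 13 mm farther back than shut.
Start: joints at [1.091, 0.15, 1.437, -0, 1.554, -0.134], TCP at [0.195, 0.541, 0.304] pointing down, gripper open.
Joint ranges: [-2.8, 2.8], [-0.68, 2.1], [0.12, 2.68], [-1.39, 4.53], [0.16, 2.79], [-2.81, 2.81]. Speed limits (rad/s): [1.89, 1.89, 2.22, 3.01, 3.01, 3.01].

## Interface

Orientations are given as a unit quaternion [x, y, z, w].
In Python, from rig import observe, optics, finish_job gives the robot as it stands.
- The arm moves only by the shell command python3 -m inch 'ROWS'. ROWS is JSON, a list of rows, each a list of 7 numbers: the opening in per cent of the stroke, from 0 (shut) to 100 (fully open), then the shift along the tool's x, y, z in m, then the turn, a rotation vector about the tool's x, y, z in rad. A call has exactly 8 rows; each row shifts and turns the commanded pose from where the row before left it, along the tool's axes as they then stand; what a row does not reach is not made up. A row lasts 1/8 s, in which the tool goes at most 62.5 mm and 10.7 degrees, less where a joint would pass 70% of its speed; a pose out of reach is approached as far as the arm can. A call with a gripper value outside its range is refused whole. The fingers move at their own pace and stop on an object; the grip force is fixed at half the most. Time passes only in rows, so rows that do not move let the fingers close, or fill a call up. It gives the time, the measured TCP pose, the force and the opening at its end, in the units of the state.
- observe(): the state, without advancing time (a new reading comes with each control period).
- optics.get_image(name): name is "side" or "top"; returns a dict with "frame" (384x512x3 uint8, red, green, blue), "intrinsics" (3x3 intrinsics, pixels), "R" (3x3) and "t" (3): a world point X has camera coordinates R X + t. Camera axes: x right, y down, z forward; pixel columns grow to the right and rows downward; lengths in m; the calibration is good to about 2 mm. A picture is of the moment at which its call begins. There is no depth.
- finish_job(): hands the job in, once; it reports no verdict.
The state is a dict: "clock": time; "q": joint angles; "qvel": joint speeds; "joint_efforts": joint torques, N m; "ee_pos": TCP position; "ee_rot": TCP orientation; "wrist_force": force on the tool from outside, world axes, zero at the start; "wrist_torque": the same for the moment, N m; "opening": opening from 0.0 (shut) to 1.0 (fully open).
Only numpy, scipy, OpenCV 4.12 (cv2) and the standard library are available. Lean on these libraries where they do the work, as an engineer would, in place of code of your own. Each camera call takes 0.05 s, during which the arm holds its last target. There are 200 camera calls.

## Task

Get the balcony drying niche ready for wet pots: with the fingertips, push the pulled-out drip tray fully home, and push the counterweighted frosted sash gently up from beneath its lip until the top of the lip is level with the top of the chrome height marker on the right-hand post (right as the robot faces it), where the sash stays by itself. Nothing is to be pinched or picked up: leave the flowerpots, drying hanger, brush and dish where they are.

Things in the scene. Friction and masses are not known exactly. Their poses are not given: they have to be found in the camera images.
- niche: Fixed drying niche, front to the robot. Origin at table height under the middle of the sash plane; x into the niche, y left, z up. Frosted glass shelf: top 70 mm above the table, x -60 to 200, 360 wide, covers the tray. Aluminium posts at y = +-162 (26 wide, front at x = -3), head bar at 480 to 505. A fixed low pane (front at x = 13) fills from shelf to 180 mm; the sash runs above it.
- sash: Frosted glass sash in an aluminium edge, 294 mm wide, 152 high, front face at niche x = 0 to -3 mm. Counterweighted: slides straight up by up to 140 mm against about 3 N of friction and stays where it is left; may start up to 25 mm raised. Origin: middle of its lower edge at the height of the lip's underside, 190 mm above the table when fully down. Axes as the niche.
- lip_top (a point): Middle of the flat upper face of the sash's lip: an aluminium ledge along the sash's lower edge, 260 mm wide (y), 12 thick, jutting towards the robot to niche x = -46 mm with a round nose (radius 6). This point is at niche x = -20 mm, 12 mm above the lip's underside. Below the lip, 120 mm or more are free down to the shelf. Axes as the niche.
- tray (a joint): How far the white plastic drip tray is pulled out towards the robot on its metal runners, in m: 0 is fully home against its stop, up to 0.13. About 1.5 N of friction; it stays where it is left.
- tray_face (a point): Middle of the tray's flat upright front face, which looks to the robot. The face is 356 mm wide and spans from 6 to 56 mm above the table; this point is 31 mm above the table. Fully home it lies at niche x = -76 mm, that is 30 mm nearer the robot than the nose of the lip. Axes as the niche.
- mark_top (a point): Middle of the flat upper face of the fixed chrome height marker on the front of the right-hand post (niche y = -162 mm): a level tongue 8 mm thick, 34 wide, jutting 45 mm to the robot, with a 24 mm high back plate on the post. This point is at niche x = -29 mm. The lip's upper face must come level with it. Axes as the niche.
- pots: Two nested terracotta-coloured plastic flowerpots on the shelf behind the sash, 84 mm across, 96 mm high together; origin at the centre of the underside. A bystander.
- hanger: Small chrome drying hanger lying flat on the shelf behind the sash, 68 x 128 mm, 10 mm high; origin at the centre of its underside. A bystander.
- brush: Black rubber-handled brush lying on the table in front of the niche, to the left or right of the tray; about 200 mm long and under 45 mm high; origin on its underside near the middle, x along it. A bystander.
- dish: White ceramic dish on the table in front of the niche, on the other side of the tray from the brush; 110 mm across, 30 mm high; origin at the centre of its underside. A bystander.

How it is judged:
By the outcome, as a careful person would: the job done as asked, in the order asked, and still so for the second after the job is handed in, with the robot touching nothing.
It also fails if it takes over 48 s, if anything falls off the work surface, if the arm or the gripper's body presses on something with over 40 N, if the wrist force passes 120 N, or if a joint passes its speed limit or range.

## Working session

There is one attempt and no reset: what is moved stays moved. The work goes in short steps, Python scripts to look and compute and a shell command to move; the robot and the scene stay as the last step left them, time stands still between calls to the robot, and variables do not carry over. Pictures are saved under pics/ and viewed, about 8 in all and at most 12, crops included, and the job is handed in when it is done.

```bash
mkdir -p pics; ls
python3 - <<'E'
from rig import observe, optics
import cv2,json
s=observe();print({k:(s[k] if not hasattr(s[k],'round') else s[k]) for k in s})
for n in("side","top"):
    d=optics.get_image(n);cv2.imwrite(f"pics/{n}0.png",d["frame"][:,:,::-1]);print(n,d["intrinsics"],d["R"],d["t"])
E
```

```text
pics
{'clock': 0.0, 'q': array([ 1.09102990e+00,  1.51003821e-01,  1.43804597e+00, -2.12664465e-05,
        1.55381717e+00, -1.33979239e-01]), 'qvel': array([-0.00139199, -0.00063005,  0.00088114,  0.00011269, -0.00052243,
        0.00051608]), 'joint_efforts': array([-1.13146831e-03, -7.13023567e+01, -5.70887518e+01, -1.98050116e-04,
        8.58746498e-03, -8.81165238e-05]), 'ee_pos': array([0.19482354, 0.54081096, 0.30325782]), 'ee_rot': array([ 0.12121415,  0.69669341, -0.12207767,  0.69643554]), 'wrist_force': array([ 0.16487077,  0.37692827, -0.44475165]), 'wrist_torque': array([-0.03467634, -0.01841775,  0.07457062]), 'opening': 1.0021501551554488}
side [[357.07987824   0.         254.0017372 ]
 [  0.         357.07987824 187.5477286 ]
 [  0.           0.           1.        ]] [[-0.40177592  0.9157258  -0.00473016]
 [ 0.75187703  0.32692964 -0.57253641]
 [-0.52273993 -0.23358784 -0.81986565]] [ 0.1906325  -0.33338692  1.40842184]
top [[407.79924736   0.         260.92999758]
 [  0.         407.79924736 190.47614531]
 [  0.           0.           1.        ]] [[ 0.02521297 -0.99955513  0.0159327 ]
 [-0.99572285 -0.02652698 -0.0885004 ]
 [ 0.08888367 -0.0136332  -0.99594871]] [0.01937186 0.60016594 1.32939213]
```

View pics/side0.png

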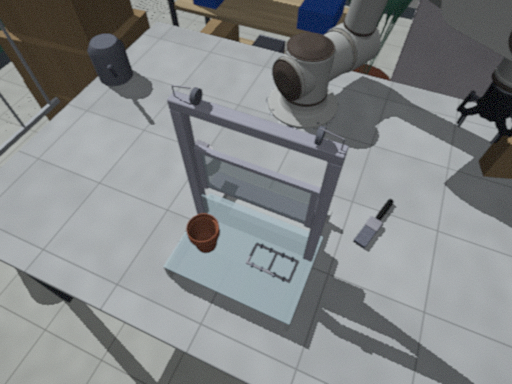

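View pics/top0.png

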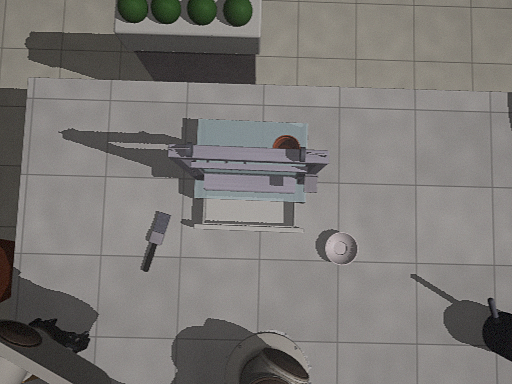

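The side camera looks from behind the niche. In the top view the tray front is at about row 229 (cols 195–303), the lip at about row 183, and the marker near (312,185). The brush is on the left and the dish on the right. I'll zoom in on both.

Run:
```python
import cv2
a=cv2.imread("pics/top0.png")[110:240,160:340];cv2.imwrite("pics/t1.png",cv2.resize(a,(792,572),interpolation=cv2.INTER_CUBIC))
a=cv2.imread("pics/side0.png")[80:320,150:360];cv2.imwrite("pics/s1.png",cv2.resize(a,(525,600),interpolation=cv2.INTER_CUBIC))
```

```text
(no output)
```

View pics/t1.png

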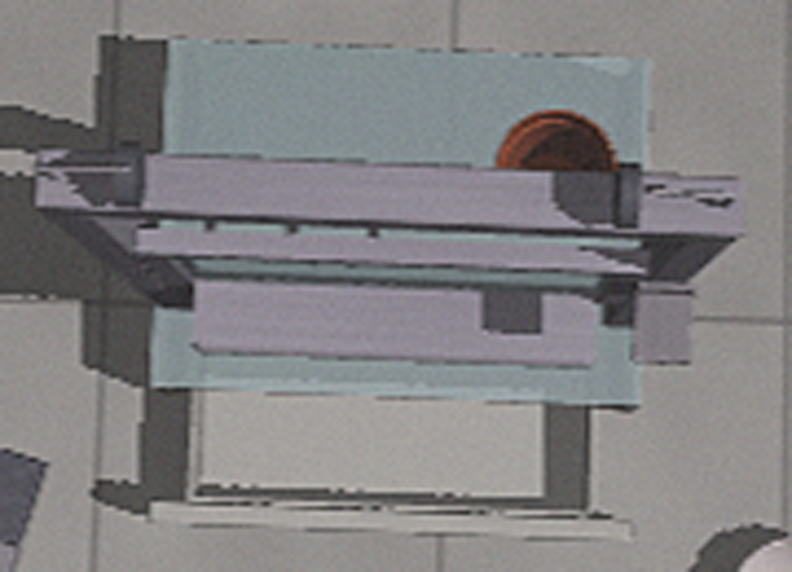

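View pics/s1.png

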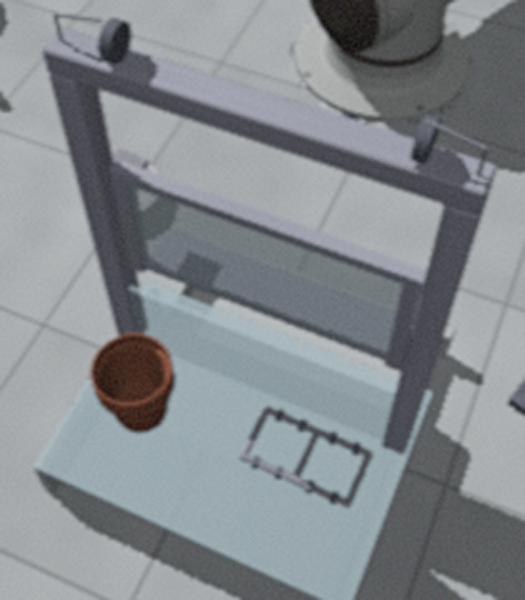

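```bash
cat > h.py <<'E'
import numpy as np,cv2
from scipy.optimize import least_squares
C={"side":dict(K=[[357.07987824,0,254.0017372],[0,357.07987824,187.5477286],[0,0,1]],R=[[-0.40177592,0.9157258,-0.00473016],[0.75187703,0.32692964,-0.57253641],[-0.52273993,-0.23358784,-0.81986565]],t=[0.1906325,-0.33338692,1.40842184]),
"top":dict(K=[[407.79924736,0,260.92999758],[0,407.79924736,190.47614531],[0,0,1]],R=[[0.02521297,-0.99955513,0.0159327],[-0.99572285,-0.02652698,-0.0885004],[0.08888367,-0.0136332,-0.99594871]],t=[0.01937186,0.60016594,1.32939213])}
def proj(n,X):
    c=C[n];P=np.atleast_2d(X)@np.array(c["R"]).T+c["t"];p=P@np.array(c["K"]).T;return p[:,:2]/p[:,2:]
def w(p,N):
    N=np.atleast_2d(N);c,s=np.cos(p[2]),np.sin(p[2]);return np.c_[p[0]+c*N[:,0]-s*N[:,1],p[1]+s*N[:,0]+c*N[:,1],N[:,2]]
T=lambda u,v:(u/4.4+160-.4,v/4.4+110-.4)
S=lambda u,v:(u/2.5+150-.3,v/2.5+80-.3)
E
python3 - <<'E'
from h import *
for n in C:print(n,-np.array(C[n]["R"]).T@C[n]["t"])
N=np.array([[.2,.18,.07],[.2,-.18,.07],[-.06,-.18,.07],[-.06,.18,.07]])
tp=np.array([T(168,40),T(650,58),T(638,406),T(152,387)])
Ns=np.array([[.2,.18,.07],[.2,-.18,.07]]);sp=np.array([S(352,603),S(38,470)])
f=lambda p:np.r_[(proj("top",w(p,N))-tp).ravel(),(proj("side",w(p,Ns))-sp).ravel()]
r=least_squares(f,[.6,0,0]);p=r.x;print(p,r.fun.round(1))
inv=lambda q:((np.array(q)+.4-[160,110])*4.4).round(0)
invs=lambda q:((np.array(q)+.3-[150,80])*2.5).round(0)
print("headbar top front z.505",inv(proj("top",w(p,[[-.003,.175,.505],[-.003,-.175,.505]]))).tolist(),invs(proj("side",w(p,[[.01,.175,.505],[.01,-.175,.505]]))).tolist())
for z in(.2,.22,.24,.26,.28,.3,.32,.34):
    M=[[-.048,-.145,z],[-.048,-.179,z],[-.006,-.179,z]]
    L=[[-.04,.13,z],[-.04,-.13,z]]
    print(z,"mark",inv(proj("top",w(p,M))).tolist(),"side",invs(proj("side",w(p,M))).tolist(),"lip",inv(proj("top",w(p,L))).tolist())
for s in(0,.01,.02):print("sashtop",s,inv(proj("top",w(p,[[-.003,.147,.342+s],[-.003,-.147,.342+s]]))).tolist(),invs(proj("side",w(p,[[.012,.147,.342+s],[.012,-.147,.342+s]]))).tolist())
c=[T(160.,0)]
def tab(q,z):
    f=lambda x:(proj("top",[[x[0],x[1],z]])-q).ravel();return least_squares(f,[.4,0]).x
for q in((150,502),(632,522),(150,517),(632,538)):
    x=tab(T(*q),.056);d=x-p[:2];print("trayface top",x,"niche",np.cos(p[2])*d[0]+np.sin(p[2])*d[1],-np.sin(p[2])*d[0]+np.cos(p[2])*d[1])
E
```

```text
side [1.06349585 0.26341718 0.96474226]
top [0.47894927 0.0534077  1.37681266]
[ 0.62251425  0.07061169 -0.00132516] [-1.   0.6 -0.3 -0.1  1.1  0.1 -0.6  1.3  0.3  2.  -1.6 -1.4]
headbar top front z.505 [[32.0, 217.0], [745.0, 237.0]] [[495.0, 172.0], [51.0, 35.0]]
0.2 mark [[615.0, 375.0], [666.0, 376.0], [667.0, 313.0]] side [[159.0, 232.0], [132.0, 222.0], [113.0, 251.0]] lip [[197.0, 351.0], [592.0, 362.0]]
0.22 mark [[618.0, 373.0], [671.0, 374.0], [672.0, 310.0]] side [[158.0, 221.0], [129.0, 211.0], [110.0, 240.0]] lip [[194.0, 348.0], [595.0, 360.0]]
0.24 mark [[622.0, 370.0], [675.0, 372.0], [676.0, 306.0]] side [[156.0, 209.0], [127.0, 199.0], [107.0, 228.0]] lip [[190.0, 345.0], [598.0, 357.0]]
0.26 mark [[625.0, 367.0], [680.0, 369.0], [681.0, 302.0]] side [[154.0, 197.0], [124.0, 186.0], [104.0, 216.0]] lip [[186.0, 342.0], [602.0, 354.0]]
0.28 mark [[629.0, 365.0], [684.0, 366.0], [685.0, 298.0]] side [[152.0, 184.0], [122.0, 174.0], [101.0, 203.0]] lip [[181.0, 339.0], [605.0, 351.0]]
0.3 mark [[633.0, 362.0], [689.0, 364.0], [690.0, 295.0]] side [[150.0, 171.0], [119.
[... 234 characters left out ...]
.0], [700.0, 358.0], [701.0, 286.0]] side [[145.0, 143.0], [114.0, 132.0], [92.0, 162.0]] lip [[168.0, 329.0], [616.0, 342.0]]
sashtop 0 [[141.0, 265.0], [646.0, 279.0]] [[420.0, 293.0], [112.0, 185.0]]
sashtop 0.01 [[138.0, 262.0], [649.0, 277.0]] [[422.0, 286.0], [110.0, 178.0]]
sashtop 0.02 [[135.0, 260.0], [651.0, 274.0]] [[424.0, 279.0], [109.0, 170.0]]
trayface top [0.48371105 0.24909762] niche -0.1390395968714271 0.17830183468125693
trayface top [ 0.47802735 -0.10441468] niche -0.14425482998114605 -0.17521768792022469
trayface top [0.4727844  0.24866278] niche -0.14996565864821643 0.17785251204506053
trayface top [ 0.46633905 -0.10460195] niche -0.15594287905401508 -0.1754204430250606
```

```bash
cat > fit.py <<'E'
from h import *
N=np.array([[.2,.18,.07],[.2,-.18,.07],[-.06,-.18,.07],[-.06,.18,.07],[-.003,.175,.505],[-.003,-.175,.505]])
tp=np.array([T(168,40),T(650,58),T(638,406),T(152,387),T(36,210),T(742,238)])
sl=lambda p:[((lambda a:(a[1]-a[0])[1])(proj("top",w(p,[[-.15,.178,.056],[-.15,-.178,.056]])))-(538-517)/4.4),((lambda a:(a[1]-a[0])[1])(proj("top",w(p,[[-.04,.13,.21],[-.04,-.13,.21]])))-16/4.4)]
f=lambda p:np.r_[(proj("top",w(p,N))-tp).ravel(),sl(p)]
r=least_squares(f,[.6,0,0]);p=r.x
inv=lambda q:((np.array(q)+.4-[160,110])*4.4).round(0)
E
python3 - <<'E'
from fit import *
print(p,r.fun.round(1))
for z in(.28,.29,.3,.31,.32,.33):
    M=[[-.048,-.145,z],[-.048,-.179,z],[-.006,-.179,z],[-.006,-.145,z]]
    print(z,inv(proj("top",w(p,M))).tolist(),proj("side",w(p,M)).round(1).tolist())
for s in(0,.01,.02,.025):print("s",s,"sashtop",inv(proj("top",w(p,[[-.003,.147,.342+s],[-.003,-.147,.342+s]]))).tolist(),proj("side",w(p,[[-.003,.147,.342+s],[-.003,-.147,.342+s],[.012,.147,.342+s],[.012,-.147,.342+s]])).round(1).tolist(),"lip",inv(proj("top",w(p,[[-.04,.13,.202+s],[-.04,-.13,.202+s]]))).tolist())
a=cv2.imread("pics/side0.png")[95:215,180:340];cv2.imwrite("pics/s2.png",cv2.resize(a,(800,600),interpolation=cv2.INTER_CUBIC))
E
```

```text
[ 0.62408189  0.07068847 -0.01341766] [-0.2 -0.5  0.4  0.1  0.8  0.3 -0.8  0.2 -0.8 -0.2  0.7  0.1 -0.5 -0. ]
0.28 [[628.0, 365.0], [683.0, 367.0], [685.0, 299.0], [630.0, 297.0]] [[210.6, 153.2], [198.8, 149.0], [190.4, 160.8], [202.4, 165.2]]
0.29 [[630.0, 364.0], [686.0, 366.0], [687.0, 297.0], [632.0, 295.0]] [[210.2, 150.6], [198.3, 146.4], [189.8, 158.2], [201.9, 162.6]]
0.3 [[632.0, 362.0], [688.0, 365.0], [690.0, 295.0], [634.0, 293.0]] [[209.8, 147.9], [197.7, 143.7], [189.2, 155.5], [201.4, 160.0]]
0.31 [[634.0, 361.0], [691.0, 363.0], [692.0, 293.0], [636.0, 291.0]] [[209.4, 145.2], [197.2, 141.0], [188.5, 152.9], [200.9, 157.3]]
0.32 [[636.0, 359.0], [693.0, 362.0], [695.0, 291.0], [638.0, 289.0]] [[208.9, 142.5], [196.6, 138.2], [187.9, 150.1], [200.4, 154.6]]
0.33 [[638.0, 358.0], [696.0, 360.0], [698.0, 289.0], [640.0, 287.0]] [[208.5, 139.6], [196.1, 135.3], [187.2, 147.3], [199.8, 151.8]]
s 0 sashtop [[141.0, 259.0], [646.0, 279.0]] [[319.6, 192.5], [197.7, 149.1], [317.3, 197.9], [194.5, 153.6]] lip [[196.0, 346.0], [592.0, 362.0]]
s 0.01 sashtop [[138.0, 256.0], [648.0, 277.0]] [[320.3, 189.8], [197.1, 146.2], [318.0, 195.3], [193.8, 150.7]] lip [[194.0, 345.0], [593.0, 361.0]]
s 0.02 sashtop [[135.0, 254.0], [651.0, 275.0]] [[321.0, 187.1], [196.5, 143.2], [318.7, 192.6], [193.2, 147.8]] lip [[193.0, 343.0], [595.0, 359.0]]
s 0.025 sashtop [[134.0, 253.0], [652.0, 274.0]] [[321.4, 185.7], [196.2, 141.7], [319.0, 191.2], [192.9, 146.3]] lip [[192.0, 342.0], [596.0, 359.0]]
```

View pics/s2.png

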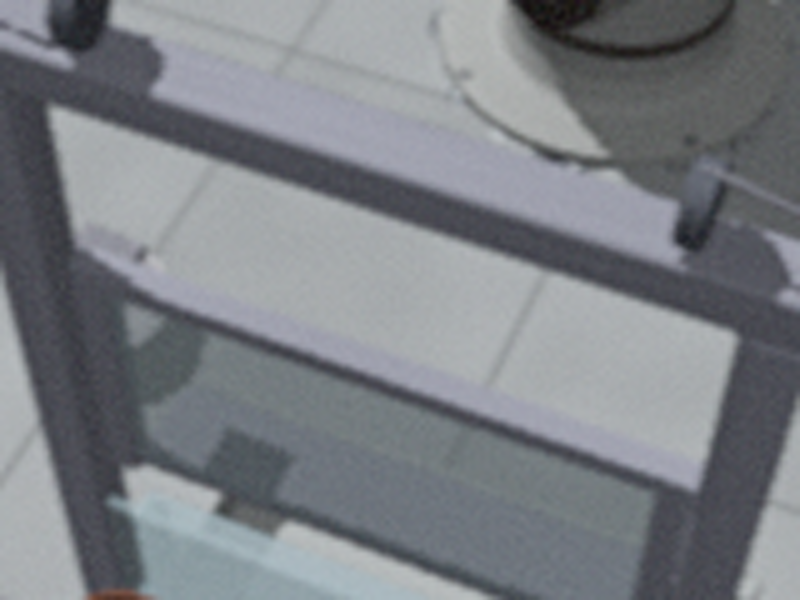

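The marker's front inner corner is at px (210,146), which puts its top at z ≈ 0.305. The lip top is at about 0.215 now. Next I work out the first move: traverse to the front of the tray with the fingers shut and tilted 30° forward.

```bash
cat > plan.py <<'E'
import sys,numpy as np
from rig import observe
from scipy.spatial.transform import Rotation as Q
def R_pitch(deg,flip): # tool x: deg above horizontal, heading +x ; tool y = +-world y
    a=np.radians(deg);x=np.array([np.cos(a),0,np.sin(a)]);y=np.array([0,flip,0.]);return Q.from_matrix(np.c_[x,y,np.cross(x,y)])
def plan(tip,deg,n,flip=1):
    s=observe();r0=Q.from_quat(s["ee_rot"]);p0=np.array(s["ee_pos"]);r1=R_pitch(deg,flip)
    p1=np.array(tip)-.073*r1.as_matrix()[:,0];rv=(r0.inv()*r1).as_rotvec()
    print("t",round(s["clock"],2),"tip now",(p0+.073*r0.as_matrix()[:,0]).round(4),"F",np.round(s["wrist_force"],1),"qv",np.round(s["q"],2))
    print("axes",r0.as_matrix().round(2).tolist());print("p1",p1.round(3),"rv/n",(rv/n).round(3),"|rv|/n deg",np.degrees(np.linalg.norm(rv)/n).round(1))
    for i in range(n):  # row: shift in axes as they stand at start of row
        print(i,(r0*Q.from_rotvec(rv*i/n)).inv().apply((p1-p0)/n).round(4))
if __name__=="__main__":
    a=[float(v) for v in sys.argv[1:]];plan(a[:3],a[3],int(a[4]),int(a[5]) if len(a)>5 else 1)
E
python3 plan.py .43 .07 .25 -60 8 1; python3 plan.py .43 .07 .25 -60 8 -1|grep rv
```

```text
t 0.1 tip now [0.1948 0.5408 0.2304] F [-0.1 -0.2  0.2] qv [ 1.09  0.15  1.44  0.    1.55 -0.13]
axes [[-0.0, 0.34, 0.94], [-0.0, 0.94, -0.34], [-1.0, -0.0, -0.0]]
p1 [0.393 0.07  0.313] rv/n [-0.042 -0.065  0.011] |rv|/n deg 4.5
0 [-0.0012 -0.047   0.0433]
1 [ 0.001  -0.0487  0.0413]
2 [ 0.003  -0.0505  0.0391]
3 [ 0.0049 -0.0521  0.0366]
4 [ 0.0066 -0.0537  0.034 ]
5 [ 0.0081 -0.0551  0.0313]
6 [ 0.0094 -0.0565  0.0283]
7 [ 0.0105 -0.0577  0.0253]
p1 [0.393 0.07  0.313] rv/n [0.339 0.016 0.091] |rv|/n deg 20.1
```

```bash
python3 -m inch '[[0,0,-0.036,0.032,-0.032,-0.05,0.008],[0,0,-0.037,0.032,-0.032,-0.05,0.008],[0,0.001,-0.038,0.031,-0.032,-0.05,0.008],[0,0.002,-0.038,0.03,-0.032,-0.05,0.008],[0,0.003,-0.039,0.029,-0.032,-0.05,0.008],[0,0.004,-0.04,0.028,-0.032,-0.05,0.008],[0,0.005,-0.04,0.027,-0.032,-0.05,0.008],[0,0.006,-0.041,0.026,-0.032,-0.05,0.008]]'; python3 plan.py .43 .07 .15 -60 8
```

```text
clock: 1.1
ee_pos: [0.3537, 0.1841, 0.3185]
ee_rot: [0.027, 0.549, -0.031, 0.834]
wrist_force: [0.3, -0.1, -0.3]
opening: -0.001
t 1.1 tip now [0.3825 0.1825 0.2514] F [ 0.3 -0.1 -0.3] qv [ 0.4  -0.42  1.95 -0.18  1.25 -1.06]
axes [[0.39, 0.08, 0.92], [-0.02, 1.0, -0.08], [-0.92, 0.01, 0.39]]
p1 [0.393 0.07  0.213] rv/n [-0.01  -0.015  0.003] |rv|/n deg 1.0
0 [ 0.0144 -0.0139  0.0005]
1 [ 0.0143 -0.014   0.0001]
2 [ 0.0143 -0.014  -0.0002]
3 [ 0.0142 -0.0141 -0.0005]
4 [ 0.0142 -0.0141 -0.0009]
5 [ 0.0141 -0.0142 -0.0012]
6 [ 0.014  -0.0142 -0.0016]
7 [ 0.014  -0.0142 -0.0019]
```

```bash
python3 -m inch '[[0,0.014,-0.014,0.002,-0.01,-0.015,0.003],[0,0.014,-0.014,0.002,-0.01,-0.015,0.003],[0,0.014,-0.014,0.001,-0.01,-0.015,0.003],[0,0.014,-0.014,0,-0.01,-0.015,0.003],[0,0.014,-0.014,0,-0.01,-0.015,0.003],[0,0.014,-0.014,0,-0.01,-0.015,0.003],[0,0.014,-0.014,0,-0.01,-0.015,0.003],[0,0.014,-0.014,0,-0.01,-0.015,0.003]]'; python3 plan.py .445 .07 .035 -60 8
```

```text
clock: 2.1
ee_pos: [0.4021, 0.0711, 0.2189]
ee_rot: [-0.001, 0.5, -0.001, 0.866]
wrist_force: [-0.3, -0.1, -0.7]
opening: -0.001
t 2.1 tip now [0.4386 0.0708 0.1557] F [-0.3 -0.1 -0.7] qv [-0.02 -0.44  2.19  0.01  0.87 -1.59]
axes [[0.5, 0.0, 0.87], [-0.0, 1.0, 0.0], [-0.87, -0.0, 0.5]]
p1 [0.408 0.07  0.098] rv/n [0. 0. 0.] |rv|/n deg 0.0
0 [ 0.0135 -0.0001 -0.0069]
1 [ 0.0135 -0.0001 -0.0069]
2 [ 0.0135 -0.0001 -0.0069]
3 [ 0.0135 -0.0001 -0.0069]
4 [ 0.0135 -0.0001 -0.0068]
5 [ 0.0135 -0.0001 -0.0068]
6 [ 0.0135 -0.0001 -0.0068]
7 [ 0.0135 -0.0001 -0.0068]
```

```bash
python3 -m inch '[[0,0.0135,0,-0.007,0,0,0],[0,0.0135,0,-0.007,0,0,0],[0,0.0135,0,-0.007,0,0,0],[0,0.0135,0,-0.007,0,0,0],[0,0.0135,0,-0.007,0,0,0],[0,0.0135,0,-0.007,0,0,0],[0,0.0135,0,-0.007,0,0,0],[0,0.0135,0,-0.007,0,0,0]]'; python3 plan.py .53 .07 .03 -60 8
```

```text
clock: 3.1
ee_pos: [0.4075, 0.0712, 0.0972]
ee_rot: [-0.001, 0.5, -0.002, 0.866]
wrist_force: [1.1, -0.3, -0.7]
opening: 0.002
t 3.1 tip now [0.444  0.0709 0.034 ] F [ 1.1 -0.3 -0.7] qv [-0.02 -0.25  2.34  0.01  0.52 -1.59]
axes [[0.5, 0.0, 0.87], [-0.0, 1.0, 0.0], [-0.87, -0.0, 0.5]]
p1 [0.494 0.07  0.093] rv/n [0. 0. 0.] |rv|/n deg 0.0
0 [ 0.0058 -0.0001  0.0091]
1 [ 0.0058 -0.0001  0.0091]
2 [ 0.0058 -0.0001  0.0091]
3 [ 0.0058 -0.0001  0.0091]
4 [ 0.0058 -0.0001  0.0091]
5 [ 0.0058 -0.0001  0.0091]
6 [ 0.0058 -0.0001  0.0091]
7 [ 0.0058 -0.0001  0.0091]
```

```bash
python3 -m inch '[[0,0.0025,0,0.0045,0,0,0],[0,0.0025,0,0.0045,0,0,0],[0,0.0045,0,0.008,0,0,0],[0,0.005,0,0.009,0,0,0],[0,0.0055,0,0.0095,0,0,0],[0,0.0055,0,0.0095,0,0,0],[0,0.0055,0,0.0095,0,0,0],[0,0.0045,0,0.008,0,0,0]]'; python3 plan.py .54 .07 .035 -60 8
```

```text
clock: 4.1
ee_pos: [0.4802, 0.071, 0.0983]
ee_rot: [-0.001, 0.5, -0.002, 0.866]
wrist_force: [-1.9, -1.6, 0.9]
opening: -0.003
t 4.1 tip now [0.5167 0.0708 0.0351] F [-1.9 -1.6  0.9] qv [-0.01 -0.07  2.19  0.01  0.49 -1.59]
axes [[0.5, 0.0, 0.87], [-0.0, 1.0, 0.0], [-0.87, -0.0, 0.5]]
p1 [0.504 0.07  0.098] rv/n [0. 0. 0.] |rv|/n deg 0.0
0 [ 0.0015 -0.0001  0.0025]
1 [ 0.0015 -0.0001  0.0025]
2 [ 0.0015 -0.0001  0.0025]
3 [ 0.0015 -0.0001  0.0025]
4 [ 0.0015 -0.0001  0.0025]
5 [ 0.0015 -0.0001  0.0025]
6 [ 0.0015 -0.0001  0.0025]
7 [ 0.0015 -0.0001  0.0025]
```

```bash
python3 -m inch '[[0,0.0015,0,0.0026,0,0,0],[0,0.0015,0,0.0026,0,0,0],[0,0.0015,0,0.0026,0,0,0],[0,0.0015,0,0.0026,0,0,0],[0,0.0015,0,0.0026,0,0,0],[0,0.0015,0,0.0026,0,0,0],[0,0.0005,0,0.0009,0,0,0],[0,0,0,0,0,0,0]]'; python3 plan.py .54 .07 .035 -60 8|head -1
```

```text
clock: 5.1
ee_pos: [0.4987, 0.071, 0.0985]
ee_rot: [-0.001, 0.5, -0.001, 0.866]
wrist_force: [0.7, 0.1, -0.4]
opening: 0.003
t 5.1 tip now [0.5352 0.0708 0.0353] F [ 0.7  0.1 -0.4] qv [-0.01 -0.03  2.16  0.01  0.49 -1.59]
```

```bash
python3 -m inch '[[0,0.0005,0,0.0009,0,0,0],[0,0.0005,0,0.0009,0,0,0],[0,0.0005,0,0.0009,0,0,0],[0,0.0005,0,0.0009,0,0,0],[0,0.0005,0,0.0009,0,0,0],[0,0.0005,0,0.0009,0,0,0],[0,0,0,0,0,0,0],[0,0,0,0,0,0,0]]'
python3 - <<'E'
from rig import optics
import cv2
a=optics.get_image("top")["frame"][110:250,150:340,::-1];cv2.imwrite("pics/t2.png",cv2.resize(a,(798,588),interpolation=cv2.INTER_CUBIC))
E
python3 plan.py .54 .07 .035 -60 8|head -1
```

```text
clock: 6.1
ee_pos: [0.5048, 0.071, 0.0986]
ee_rot: [-0.001, 0.5, -0.002, 0.866]
wrist_force: [0.2, -0.4, -0.2]
opening: -0.005
t 6.15 tip now [0.5413 0.0708 0.0354] F [-0.  -0.2  0. ] qv [-0.01 -0.02  2.14  0.01  0.49 -1.59]
```

View pics/t2.png

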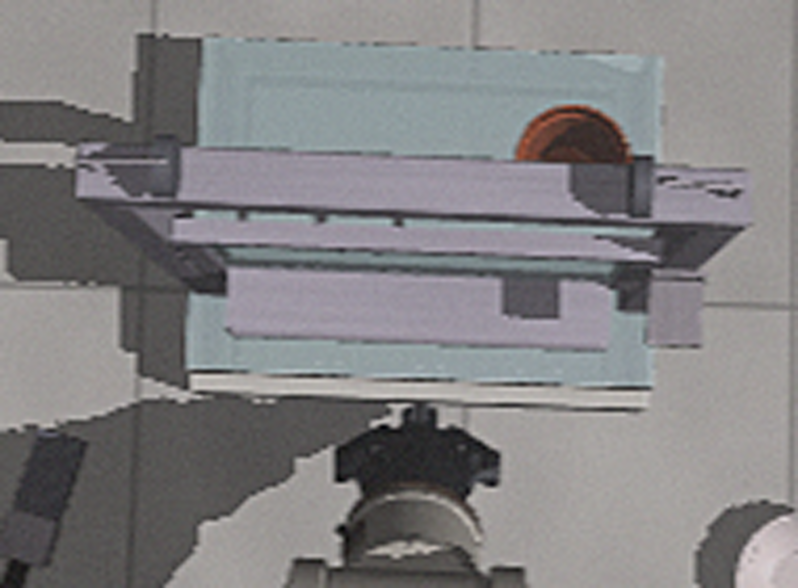

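The tray front now shows at crop rows 392–408, close to the shelf edge, but no stop force yet. I'll push on slowly.

```bash
python3 -m inch '[[0,0.0005,0,0.0009,0,0,0],[0,0.0005,0,0.0009,0,0,0],[0,0.0005,0,0.0009,0,0,0],[0,0.0005,0,0.0009,0,0,0],[0,0,0,0,0,0,0],[0,0,0,0,0,0,0],[0,0,0,0,0,0,0],[0,0,0,0,0,0,0]]';  python3 plan.py .54 .07 .035 -60 8|head -1
python3 - <<'E'
from fit import *
# predicted niche x of the tray front edge from t2 (crop 4.2x)
for q in((188,390),(648,409)):
    f=lambda x:(proj("top",w(p,[[x[0],x[1],.056]]))-np.array([q[0]/4.2+149.6,q[1]/4.2+109.6])).ravel();print(least_squares(f,[-.08,0]).x)
print(w(p,[[-.076,0,.03]]))
E
```

```text
clock: 7.15
ee_pos: [0.5062, 0.0712, 0.0971]
ee_rot: [-0.001, 0.503, -0.001, 0.864]
wrist_force: [-43.5, -1.1, 25.6]
opening: 0.0
t 7.15 tip now [0.5423 0.071  0.0337] F [-43.5  -1.1  25.6] qv [-0.01 -0.01  2.14  0.01  0.5  -1.59]
[-0.07428803  0.17798673]
[-0.07493896 -0.17713477]
[[0.54808873 0.07170818 0.03      ]]
```

43 N at the stop, so the tray is home. I back off.

```bash
python3 -m inch '[[0,-0.002,0,-0.0035,0,0,0],[0,-0.0025,0,-0.0045,0,0,0],[0,-0.004,0,-0.007,0,0,0],[0,-0.0045,0,-0.008,0,0,0],[0,-0.0045,0,-0.008,0,0,0],[0,-0.0025,0,-0.0045,0,0,0],[0,0,0,0,0,0,0],[0,0,0,0,0,0,0]]';  python3 plan.py .54 .071 .135 0 8
```

```text
clock: 8.15
ee_pos: [0.4683, 0.0711, 0.0983]
ee_rot: [-0.001, 0.5, -0.002, 0.866]
wrist_force: [0.5, -0.1, 0.7]
opening: 0.001
t 8.15 tip now [0.5049 0.0708 0.0351] F [ 0.5 -0.1  0.7] qv [-0.01 -0.1   2.22  0.01  0.5  -1.59]
axes [[0.5, 0.0, 0.87], [-0.0, 1.0, 0.0], [-0.87, -0.0, 0.5]]
p1 [0.467 0.071 0.135] rv/n [ 0.    -0.131  0.   ] |rv|/n deg 7.5
0 [-0.0041 -0.      0.0022]
1 [-0.0037 -0.      0.0027]
2 [-0.0034 -0.      0.0031]
3 [-0.0029 -0.      0.0035]
4 [-0.0024 -0.      0.0039]
5 [-0.0019 -0.      0.0042]
6 [-0.0013 -0.      0.0044]
7 [-0.0008 -0.      0.0045]
```

```bash
python3 -m inch '[[0,-0.004,0,0.002,0,-0.131,0],[0,-0.004,0,0.003,0,-0.131,0],[0,-0.0035,0,0.003,0,-0.131,0],[0,-0.003,0,0.0035,0,-0.131,0],[0,-0.0025,0,0.004,0,-0.131,0],[0,-0.002,0,0.004,0,-0.131,0],[0,-0.001,0,0.0045,0,-0.131,0],[0,-0.001,0,0.0045,0,-0.131,0]]';  python3 plan.py .602 .071 .15 0 8
```

```text
clock: 9.15
ee_pos: [0.433, 0.0605, 0.2125]
ee_rot: [0.017, 0.221, 0.015, 0.975]
wrist_force: [0.7, -0.9, 0.7]
opening: -0.001
t 9.15 tip now [0.4989 0.0632 0.1811] F [ 0.7 -0.9  0.7] qv [-0.13 -0.51  2.48  1.21  0.16 -2.81]
axes [[0.9, -0.02, 0.43], [0.04, 1.0, -0.03], [-0.43, 0.04, 0.9]]
p1 [0.529 0.071 0.15 ] rv/n [-0.004 -0.056 -0.004] |rv|/n deg 3.2
0 [ 0.0142  0.0007 -0.0019]
1 [ 0.0141  0.0008 -0.0027]
2 [ 0.0139  0.0009 -0.0035]
3 [ 0.0137  0.0009 -0.0042]
4 [ 0.0134  0.001  -0.005 ]
5 [ 0.0131  0.0011 -0.0057]
6 [ 0.0128  0.0012 -0.0064]
7 [ 0.0124  0.0012 -0.0071]
```

The wrist passed near its singularity (q5 at its minimum) and q6 hit its limit. A half turn of roll about the tool x gives the same fingers with the wrist free to flip, so I roll.

```bash
python3 -m inch '[[0,0,0,0,0.18,0,0],[0,0,0,0,0.18,0,0],[0,0,0,0,0.18,0,0],[0,0,0,0,0.18,0,0],[0,0,0,0,0.18,0,0],[0,0,0,0,0.18,0,0],[0,0,0,0,0.18,0,0],[0,0,0,0,0.18,0,0]]'; python3 plan.py .54 .071 .15 0 8 -1
```

```text
clock: 10.15
ee_pos: [0.4333, 0.0606, 0.2118]
ee_rot: [0.657, 0.177, -0.135, 0.721]
wrist_force: [0.8, -0.5, -0.8]
opening: -0.001
t 10.15 tip now [0.4991 0.0634 0.1802] F [ 0.8 -0.5 -0.8] qv [-0.13 -0.51  2.48  1.21  0.16 -1.36]
axes [[0.9, 0.43, 0.08], [0.04, 0.1, -0.99], [-0.43, 0.9, 0.08]]
p1 [0.467 0.071 0.15 ] rv/n [0.204 0.038 0.05 ] |rv|/n deg 12.2
0 [ 0.0072 -0.005  -0.0015]
1 [ 0.007  -0.0055 -0.0002]
2 [ 0.0066 -0.0058  0.0012]
3 [ 0.0063 -0.0057  0.0027]
4 [ 0.0059 -0.0053  0.004 ]
5 [ 0.0054 -0.0047  0.0053]
6 [ 0.005  -0.0037  0.0063]
7 [ 0.0046 -0.0026  0.0072]
```

Clean roll. I'll roll on in place, then pitch.

```bash
python3 -m inch '[[0,0,0,0,0.18,0,0],[0,0,0,0,0.18,0,0],[0,0,0,0,0.18,0,0],[0,0,0,0,0.18,0,0],[0,0,0,0,0.18,0,0],[0,0,0,0,0.18,0,0],[0,0,0,0,0.18,0,0],[0,0,0,0,0.18,0,0]]'; python3 plan.py .54 .071 .15 0 8 -1
```

```text
clock: 11.15
ee_pos: [0.4333, 0.0606, 0.2118]
ee_rot: [0.969, 0.044, -0.218, 0.109]
wrist_force: [-0.4, -0.4, 0.6]
opening: 0.001
t 11.15 tip now [0.4991 0.0634 0.1802] F [-0.4 -0.4  0.6] qv [-0.13 -0.51  2.48  1.21  0.16  0.08]
axes [[0.9, 0.13, -0.41], [0.04, -0.97, -0.23], [-0.43, 0.19, -0.88]]
p1 [0.467 0.071 0.15 ] rv/n [0.028 0.055 0.011] |rv|/n deg 3.6
0 [ 0.0072 -0.0022  0.0048]
1 [ 0.0069 -0.0021  0.0052]
2 [ 0.0066 -0.002   0.0056]
3 [ 0.0062 -0.002   0.006 ]
4 [ 0.0059 -0.0019  0.0064]
5 [ 0.0055 -0.0017  0.0068]
6 [ 0.0051 -0.0016  0.0071]
7 [ 0.0046 -0.0015  0.0074]
```

```bash
python3 -m inch '[[0,0.007,-0.002,0.005,0.028,0.055,0.011],[0,0.007,-0.002,0.005,0.028,0.055,0.011],[0,0.0065,-0.002,0.0055,0.028,0.055,0.011],[0,0.006,-0.002,0.006,0.028,0.055,0.011],[0,0.006,-0.002,0.0065,0.028,0.055,0.011],[0,0.0055,-0.002,0.007,0.028,0.055,0.011],[0,0.005,-0.0015,0.007,0.028,0.055,0.011],[0,0.0045,-0.0015,0.0075,0.028,0.055,0.011]]'; python3 plan.py .54 .071 .15 5 8 -1
```

```text
clock: 12.15
ee_pos: [0.4507, 0.0796, 0.1633]
ee_rot: [0.997, 0.037, -0.07, 0.025]
wrist_force: [0.2, 0.9, 0.7]
opening: 0.001
t 12.15 tip now [0.5228 0.0847 0.153 ] F [0.2 0.9 0.7] qv [-0.07 -0.11  2.59  2.93  0.77 -1.49]
axes [[0.99, 0.08, -0.14], [0.07, -1.0, -0.06], [-0.14, 0.05, -0.99]]
p1 [0.467 0.071 0.144] rv/n [0.006 0.029 0.01 ] |rv|/n deg 1.8
0 [0.0023 0.0011 0.0022]
1 [0.0023 0.0011 0.0023]
2 [0.0022 0.0011 0.0023]
3 [0.0022 0.0011 0.0024]
4 [0.0021 0.0011 0.0024]
5 [0.002  0.0011 0.0025]
6 [0.002  0.0011 0.0025]
7 [0.0019 0.0011 0.0026]
```

```bash
python3 -m inch '[[0,0.002,0.001,0.002,0.006,0.029,0.01],[0,0.002,0.001,0.002,0.006,0.029,0.01],[0,0.002,0.001,0.002,0.006,0.029,0.01],[0,0.002,0.001,0.002,0.006,0.029,0.01],[0,0.002,0.001,0.0025,0.006,0.029,0.01],[0,0.002,0.001,0.0025,0.006,0.029,0.01],[0,0.002,0.001,0.0025,0.006,0.029,0.01],[0,0.002,0.001,0.0025,0.006,0.029,0.01]]'; python3 plan.py .602 .071 .16 8 8 -1
```

```text
clock: 13.15
ee_pos: [0.4665, 0.0719, 0.1447]
ee_rot: [0.999, -0.001, 0.045, -0.0]
wrist_force: [0.4, -0.3, 0.3]
opening: -0.0
t 13.15 tip now [0.5393 0.0718 0.1513] F [ 0.4 -0.3  0.3] qv [-0.02  0.28  2.55  3.12  1.35 -1.57]
axes [[1.0, -0.0, 0.09], [-0.0, -1.0, 0.0], [0.09, -0.0, -1.0]]
p1 [0.53  0.071 0.15 ] rv/n [ 0.     0.006 -0.   ] |rv|/n deg 0.4
0 [0.0079 0.0001 0.0001]
1 [0.0079 0.0001 0.0001]
2 [0.0079 0.0001 0.0002]
3 [0.0079 0.0001 0.0002]
4 [0.0079 0.0001 0.0003]
5 [0.0079 0.0001 0.0003]
6 [0.0079 0.0001 0.0004]
7 [0.0079 0.0001 0.0004]
```

```bash
python3 -m inch '[[0,0.008,0,0,0,0.006,0],[0,0.008,0,0,0,0.006,0],[0,0.008,0,0,0,0.006,0],[0,0.008,0,0,0,0.006,0],[0,0.008,0,0,0,0.006,0],[0,0.008,0,0,0,0.006,0],[0,0.008,0,0,0,0.006,0],[0,0.006,0,0,0,0.006,0]]'; python3 plan.py .602 .071 .18 8 8 -1
```

```text
clock: 14.15
ee_pos: [0.5282, 0.0718, 0.1518]
ee_rot: [0.998, -0.001, 0.069, 0.0]
wrist_force: [-0.7, -0.2, 0.7]
opening: -0.004
t 14.15 tip now [0.6005 0.0717 0.1618] F [-0.7 -0.2  0.7] qv [-0.02  0.35  2.42  3.13  1.34 -1.57]
axes [[0.99, -0.0, 0.14], [-0.0, -1.0, -0.0], [0.14, -0.0, -0.99]]
p1 [0.53  0.071 0.17 ] rv/n [ 0.  0. -0.] |rv|/n deg 0.0
0 [ 0.0005  0.0001 -0.0022]
1 [ 0.0005  0.0001 -0.0022]
2 [ 0.0005  0.0001 -0.0022]
3 [ 0.0005  0.0001 -0.0022]
4 [ 0.0005  0.0001 -0.0022]
5 [ 0.0005  0.0001 -0.0022]
6 [ 0.0005  0.0001 -0.0022]
7 [ 0.0005  0.0001 -0.0022]
```

```bash
python3 -m inch '[[0,0.0005,0,-0.003,0,0,0],[0,0.0005,0,-0.004,0,0,0],[0,0.0005,0,-0.004,0,0,0],[0,0.0005,0,-0.003,0,0,0],[0,0.0003,0,-0.002,0,0,0],[0,0.0003,0,-0.002,0,0,0],[0,0.0003,0,-0.002,0,0,0],[0,0.0003,0,-0.002,0,0,0]]'; python3 -m inch '[[0,0.0004,0,-0.003,0,0,0],[0,0.0004,0,-0.003,0,0,0],[0,0.0004,0,-0.003,0,0,0],[0,0.0004,0,-0.003,0,0,0],[0,0.0004,0,-0.003,0,0,0],[0,0.0004,0,-0.003,0,0,0],[0,0.0004,0,-0.003,0,0,0],[0,0.0004,0,-0.003,0,0,0]]'
```

```text
clock: 15.15
ee_pos: [0.5279, 0.0719, 0.174]
ee_rot: [0.998, -0.001, 0.068, 0.0]
wrist_force: [0.4, 0.2, 0.2]
opening: -0.004
clock: 16.15
ee_pos: [0.5277, 0.0719, 0.1982]
ee_rot: [0.998, -0.001, 0.068, 0.0]
wrist_force: [0.8, -0.7, -3.7]
opening: -0.001
```

```bash
python3 plan.py .602 .071 .26 8 8 -1|head -1
python3 - <<'E'
from rig import optics
import cv2
a=optics.get_image("side")["frame"][95:215,180:340,::-1];cv2.imwrite("pics/s3.png",cv2.resize(a,(800,600),interpolation=cv2.INTER_CUBIC))
E
```

```text
t 16.15 tip now [0.6001 0.0717 0.2082] F [ 0.8 -0.7 -3.7] qv [-0.02  0.18  2.43  3.13  1.18 -1.56]
```

View pics/s3.png

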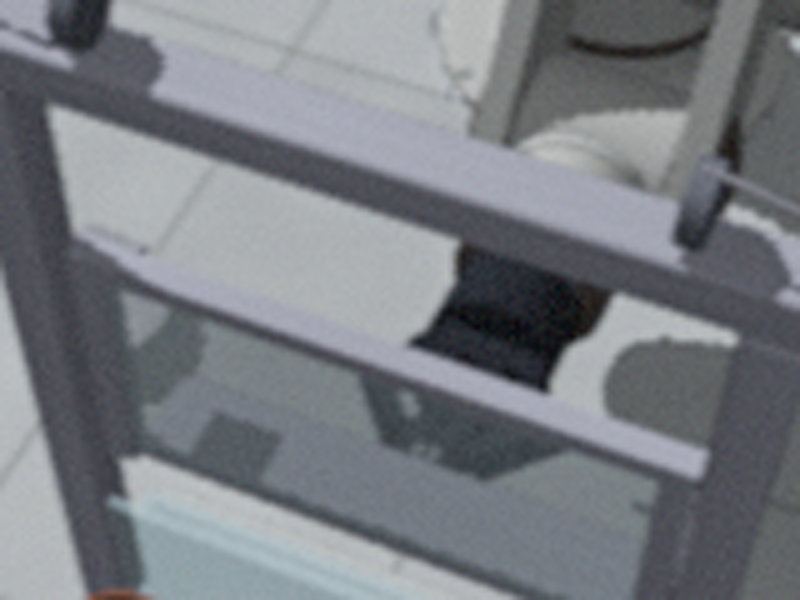

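Contact confirmed (−3.7 N sliding): the sash top edge rose about 2 px. Lifting on.

```bash
R='x'; python3 -m inch '[[0,0.0005,0,-0.0035,0,0,0],[0,0.0005,0,-0.0035,0,0,0],[0,0.0005,0,-0.0035,0,0,0],[0,0.0005,0,-0.0035,0,0,0],[0,0.0005,0,-0.0035,0,0,0],[0,0.0005,0,-0.0035,0,0,0],[0,0.0005,0,-0.0035,0,0,0],[0,0.0005,0,-0.0035,0,0,0]]'; python3 -m inch '[[0,0.0005,0,-0.0035,0,0,0],[0,0.0005,0,-0.0035,0,0,0],[0,0.0005,0,-0.0035,0,0,0],[0,0.0005,0,-0.0035,0,0,0],[0,0.0005,0,-0.0035,0,0,0],[0,0.0005,0,-0.0035,0,0,0],[0,0.0003,0,-0.002,0,0,0],[0,0.0001,0,-0.001,0,0,0]]';  python3 plan.py .602 .071 .26 8 8 -1|head -1
python3 - <<'E'
from rig import optics
import cv2
a=optics.get_image("side")["frame"][:,:,::-1];b=optics.get_image("top")["frame"][:,:,::-1]
cv2.imwrite("pics/side3.png",a);cv2.imwrite("pics/top3.png",b)
a=cv2.resize(a[90:190,180:340],(800,500),interpolation=cv2.INTER_CUBIC);cv2.imwrite("pics/s4.png",a)
b=cv2.resize(b[140:220,180:340],(800,400),interpolation=cv2.INTER_CUBIC);cv2.imwrite("pics/t4.png",b)
E
```

```text
clock: 17.2
ee_pos: [0.5279, 0.0719, 0.2267]
ee_rot: [0.998, -0.001, 0.069, 0.0]
wrist_force: [-2.6, -0.4, -2.4]
opening: -0.001
clock: 18.2
ee_pos: [0.528, 0.0719, 0.2509]
ee_rot: [0.998, -0.001, 0.069, 0.0]
wrist_force: [-1.5, -0.7, -3.2]
opening: 0.001
t 18.2 tip now [0.6003 0.0717 0.2609] F [-1.5 -0.7 -3.2] qv [-0.02  0.01  2.41  3.12  0.99 -1.56]
```

View pics/s4.png

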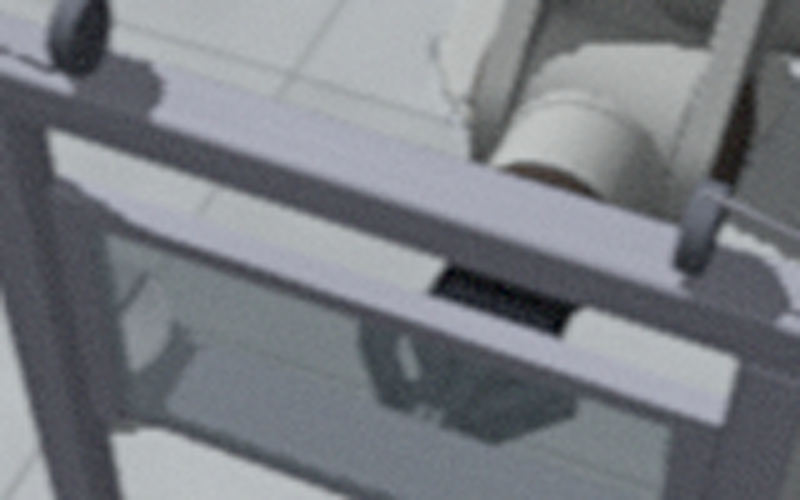

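View pics/t4.png

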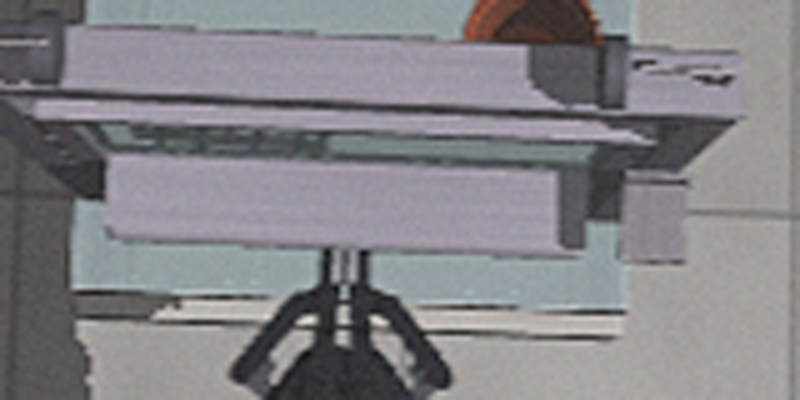

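Run:
```python
from fit import *
A={k:cv2.cvtColor(cv2.imread(f"pics/{k}.png"),cv2.COLOR_BGR2GRAY).astype(float) for k in("side0","side3")}
def edge(img,u,v0,hw):
    vs=np.arange(v0-hw,v0+hw+.01,.1);pr=cv2.remap(cv2.GaussianBlur(img,(3,3),0).astype(np.float32),np.full((len(vs),1),u,np.float32),vs.astype(np.float32)[:,None],cv2.INTER_CUBIC).ravel()
    g=np.gradient(pr,.1);i=np.argmax(abs(g));return vs[i],g[i]
def zfrom(u,v,x): # solve y,z at niche plane x
    return least_squares(lambda q:(proj("side",w(p,[[x,q[0],q[1]]]))-[u,v]).ravel(),[-.1,.29]).x
print("marker front edge side0 (x=-.0515 / -.048)")
for u in(199,201,203,205,207,209):
    v,g=edge(A["side0"],u,141+(u-197)*.31,3);print(u,round(v,1),round(g,1),zfrom(u,v,-.0515).round(4),zfrom(u,v,-.048).round(4))
print("sash top bar far edge side0 / side3 -> lip top")
for k,ul in(("side0",(230,250,270,290,310)),("side3",(210,220,230,240,250,295,305))):
    for u in ul:
        s=.02 if k=="side0" else .085
        L=proj("side",w(p,[[-.003,.1,.342+s],[-.003,-.1,.342+s]]));v0=np.interp(u,L[::-1,0],L[::-1,1]) if L[0,0]>L[1,0] else 0
        v0=L[0,1]+(u-L[0,0])*(L[1,1]-L[0,1])/(L[1,0]-L[0,0])
        v,g=edge(A[k],u,v0,3);y,z=zfrom(u,v,-.003);print(k,u,round(v,1),round(g,1),round(z-.14,4))
print("lip nose side3")
for u in(222,226,230,234,238,242):
    L=proj("side",w(p,[[-.0449,.1,.282],[-.0449,-.13,.282]]));v0=L[0,1]+(u-L[0,0])*(L[1,1]-L[0,1])/(L[1,0]-L[0,0])
    v,g=edge(A["side3"],u,v0,4);y,z=zfrom(u,v,-.0449);print(u,round(v0,1),round(v,1),round(g,1),round(y,3),round(z+.0025,4))
```

```text
marker front edge side0 (x=-.0515 / -.048)
199 140.0 -11.8 [-0.1757  0.3114] [-0.173   0.3161]
201 140.1 -10.5 [-0.1697  0.3137] [-0.1671  0.3183]
203 140.9 -12.7 [-0.1641  0.3136] [-0.1615  0.3182]
205 142.0 -11.0 [-0.1588  0.3119] [-0.1562  0.3166]
207 147.1 22.4 [-0.1554  0.2947] [-0.1529  0.2995]
209 143.0 -16.4 [-0.1475  0.3133] [-0.145  0.318]
sash top bar far edge side0 / side3 -> lip top
side0 230 156.0 -3.8 0.2185
side0 250 162.0 -4.5 0.222
side0 270 169.0 -5.7 0.2223
side0 290 176.8 -4.5 0.2196
side0 310 184.1 -4.5 0.219
side3 210 129.9 -4.0 0.2823
side3 220 128.7 -6.3 0.2961
side3 230 137.1 -2.5 0.2809
side3 240 140.0 -4.6 0.2824
side3 250 144.0 -4.1 0.2807
side3 295 154.0 15.2 0.2956
side3 305 162.0 -5.1 0.2824
lip nose side3
222 157.9 155.1 -4.0 -0.11 0.2957
226 159.3 157.0 -1.8 -0.099 0.2937
230 160.7 157.9 -2.4 -0.088 0.2956
234 162.2 160.0 -3.2 -0.077 0.2932
238 163.6 161.0 -2.6 -0.067 0.2948
242 165.0 162.1 -3.3 -0.056 0.2959
```

Run:
```python
from fit import *
def tile(k,n,u0,v0,wd,ht,s,polys):
    a=cv2.imread(f"pics/{k}.png")[v0:v0+ht,u0:u0+wd];a=cv2.resize(a,None,fx=s,fy=s,interpolation=cv2.INTER_NEAREST)
    for N,c,cl in polys:
        q=((proj(n,w(p,N))-[u0,v0]+.5)*s).round().astype(int);cv2.polylines(a,[q.reshape(-1,1,2)],cl,c,1)
    return a
R,G,B=(0,0,255),(0,220,0),(255,0,0)
mk=lambda z,x=-.0515:[[x,-.145,z],[x,-.179,z],[-.0065,-.179,z],[-.0065,-.145,z]]
nose=lambda z:[[-.0449,.1,z-.0025],[-.0449,-.13,z-.0025],[-.003,-.13,z]]
t1=tile("side0","side",185,128,40,37,10,[(mk(.305),R,True),(mk(.3135),G,True)])
t2=tile("side3","side",195,128,60,37,10,[])[:, :400]
t2=tile("side3","side",205,135,40,37,10,[(nose(.282),R,False),(nose(.295),G,False)])
# top3: marker and lip
t3=tile("top3","top",295,165,40,23,10,[(mk(.305),R,True),([[-.046,-.1,.276],[-.046,-.13,.276],[-.003,-.13,.282]],R,False)])
t4=tile("side0","side",290,170,40,23,10,[([[-.003,.1,.36],[-.003,.147,.36],[.012,.147,.36],[.012,.1,.36]],R,False)])
cv2.imwrite("pics/c1.png",np.vstack([np.hstack([t1,t2]),np.hstack([t3,t4])]))
```

```text
(no output)
```

View pics/c1.png

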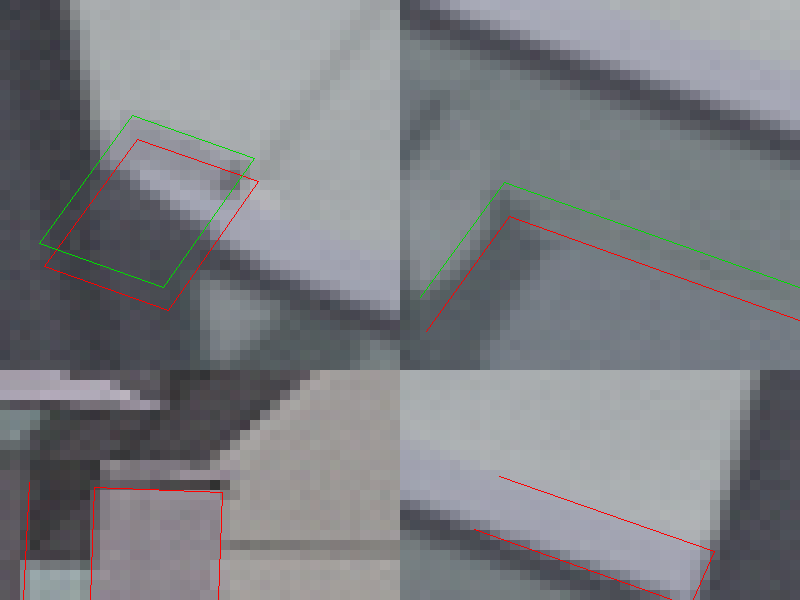

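The side view puts the marker's front edge about 18 mm above the lip's, but the sash bar and the arm's own readings suggest about 23–28 mm. A light touch under the fixed marker with the same fingertips will settle it: when level, the lip's underside sits 4 mm below the marker's underside.

```bash
python3 -m inch '[[0,-0.0025,0,0.006,0,0,0],[0,-0.0025,0,0.008,0,0,0],[0,-0.002,0,0.006,0,0,0],[0,0,0.033,0,0,0,0],[0,0,0.033,0,0,0,0],[0,0,0.034,0,0,0,0],[0,0,0.034,0,0,0,0],[0,0,0.032,0,0,0,0]]'; python3 plan.py .594 -.094 .275 8 8 -1|head -1; python3 -m inch '[[0,0,0,0,0,0,0],[0,0.0007,0,-0.005,0,0,0],[0,0.0007,0,-0.005,0,0,0],[0,0.0007,0,-0.005,0,0,0],[0,0.0007,0,-0.005,0,0,0],[0,0.0007,0,-0.005,0,0,0],[0,0.0007,0,-0.005,0,0,0],[0,0,0,0,0,0,0]]'; python3 plan.py .594 -.094 .275 8 8 -1|head -1
```

```text
clock: 19.3
ee_pos: [0.5233, -0.0953, 0.2295]
ee_rot: [0.998, -0.001, 0.068, -0.0]
wrist_force: [-0.1, 0.2, -0.1]
opening: -0.001
t 19.3 tip now [ 0.5956 -0.0955  0.2395] F [-0.1  0.2 -0.1] qv [-0.6   0.08  2.42  2.5   1.18 -1.2 ]
clock: 20.3
ee_pos: [0.5235, -0.0941, 0.2608]
ee_rot: [0.998, -0.001, 0.069, 0.0]
wrist_force: [-1.2, -0.0, -0.1]
opening: -0.005
t 20.3 tip now [ 0.5959 -0.0943  0.2708] F [-1.2 -0.  -0.1] qv [-0.59 -0.02  2.41  2.47  1.09 -1.12]
```

```bash
python3 -m inch '[[0,0.0001,0,-0.001,0,0,0],[0,0.0001,0,-0.001,0,0,0],[0,0.0001,0,-0.001,0,0,0],[0,0.0001,0,-0.001,0,0,0],[0,0.0001,0,-0.001,0,0,0],[0,0.0001,0,-0.001,0,0,0],[0,0,0,0,0,0,0],[0,0,0,0,0,0,0]]'; python3 plan.py .594 -.094 .275 8 8 -1|head -1
```

```text
clock: 21.3
ee_pos: [0.5233, -0.0941, 0.2662]
ee_rot: [0.998, -0.001, 0.069, 0.0]
wrist_force: [0.6, 0.1, 0.6]
opening: 0.002
t 21.3 tip now [ 0.5956 -0.0943  0.2762] F [0.6 0.1 0.6] qv [-0.59 -0.04  2.4   2.46  1.07 -1.11]
```

```bash
python3 -m inch '[[0,0.0001,0,-0.0007,0,0,0],[0,0.0001,0,-0.0007,0,0,0],[0,0.0001,0,-0.0007,0,0,0],[0,0.0001,0,-0.0007,0,0,0],[0,0.0001,0,-0.0007,0,0,0],[0,0.0001,0,-0.0007,0,0,0],[0,0,0,0,0,0,0],[0,0,0,0,0,0,0]]'; python3 plan.py .594 -.094 .275 8 8 -1|head -1
```

```text
clock: 22.3
ee_pos: [0.5233, -0.0941, 0.2705]
ee_rot: [0.998, -0.001, 0.069, 0.0]
wrist_force: [0.2, -0.3, 0.1]
opening: -0.003
t 22.3 tip now [ 0.5956 -0.0943  0.2805] F [ 0.2 -0.3  0.1] qv [-0.59 -0.05  2.4   2.46  1.06 -1.1 ]
```

```bash
python3 -m inch '[[0,0.0001,0,-0.0006,0,0,0],[0,0.0001,0,-0.0006,0,0,0],[0,0.0001,0,-0.0006,0,0,0],[0,0.0001,0,-0.0006,0,0,0],[0,0.0001,0,-0.0006,0,0,0],[0,0,0,0,0,0,0],[0,0,0,0,0,0,0],[0,0,0,0,0,0,0]]'; python3 plan.py .594 -.094 .275 8 8 -1|head -1
```

```text
clock: 23.3
ee_pos: [0.5234, -0.0941, 0.2735]
ee_rot: [0.998, -0.001, 0.069, -0.0]
wrist_force: [0.2, -0.5, -0.3]
opening: 0.0
t 23.3 tip now [ 0.5957 -0.0943  0.2834] F [ 0.2 -0.5 -0.3] qv [-0.59 -0.06  2.4   2.45  1.05 -1.09]
```

```bash
python3 -m inch '[[0,0.0001,0,-0.0006,0,0,0],[0,0.0001,0,-0.0006,0,0,0],[0,0.0001,0,-0.0006,0,0,0],[0,0.0001,0,-0.0006,0,0,0],[0,0.0001,0,-0.0006,0,0,0],[0,0.0001,0,-0.0006,0,0,0],[0,0,0,0,0,0,0],[0,0,0,0,0,0,0]]'; python3 plan.py .594 -.094 .275 8 8 -1|head -1
```

```text
clock: 24.3
ee_pos: [0.5235, -0.0941, 0.2772]
ee_rot: [0.998, -0.001, 0.069, 0.0]
wrist_force: [-0.3, 0.0, -0.2]
opening: -0.003
t 24.3 tip now [ 0.5958 -0.0943  0.2872] F [-0.3  0.  -0.2] qv [-0.59 -0.07  2.4   2.45  1.04 -1.08]
```

```bash
python3 -m inch '[[0,0.0001,0,-0.0006,0,0,0],[0,0.0001,0,-0.0006,0,0,0],[0,0.0001,0,-0.0006,0,0,0],[0,0.0001,0,-0.0006,0,0,0],[0,0.0001,0,-0.0006,0,0,0],[0,0,0,0,0,0,0],[0,0,0,0,0,0,0],[0,0,0,0,0,0,0]]'; python3 plan.py .594 -.094 .275 8 8 -1|head -1
```

```text
clock: 25.3
ee_pos: [0.5236, -0.0941, 0.2802]
ee_rot: [0.998, -0.001, 0.069, 0.0]
wrist_force: [-0.1, -0.1, 0.2]
opening: 0.0
t 25.3 tip now [ 0.5959 -0.0943  0.2902] F [-0.1 -0.1  0.2] qv [-0.59 -0.08  2.4   2.44  1.03 -1.07]
```

```bash
python3 -m inch '[[0,0.0001,0,-0.0006,0,0,0],[0,0.0001,0,-0.0006,0,0,0],[0,0.0001,0,-0.0006,0,0,0],[0,0.0001,0,-0.0006,0,0,0],[0,0.0001,0,-0.0006,0,0,0],[0,0.0001,0,-0.0006,0,0,0],[0,0,0,0,0,0,0],[0,0,0,0,0,0,0]]'; python3 plan.py .594 -.094 .275 8 8 -1|head -1
```

```text
clock: 26.3
ee_pos: [0.5237, -0.0941, 0.2839]
ee_rot: [0.998, -0.001, 0.069, 0.0]
wrist_force: [-0.0, -0.5, -0.1]
opening: 0.001
t 26.3 tip now [ 0.596  -0.0943  0.2938] F [-0.  -0.5 -0.1] qv [-0.59 -0.09  2.39  2.44  1.02 -1.06]
```

Run:
```python
from rig import optics
import cv2,numpy as np
a=optics.get_image("side")["frame"][:,:,::-1];b=optics.get_image("top")["frame"][:,:,::-1]
cv2.imwrite("pics/side5.png",a);cv2.imwrite("pics/top5.png",b)
a=cv2.resize(a[115:175,185:265],(800,600))[:,:440];b=cv2.resize(b[160:220,290:326],(360,600),interpolation=cv2.INTER_NEAREST)
cv2.imwrite("pics/c2.png",np.hstack([a,b]))
```

```text
(no output)
```

View pics/c2.png

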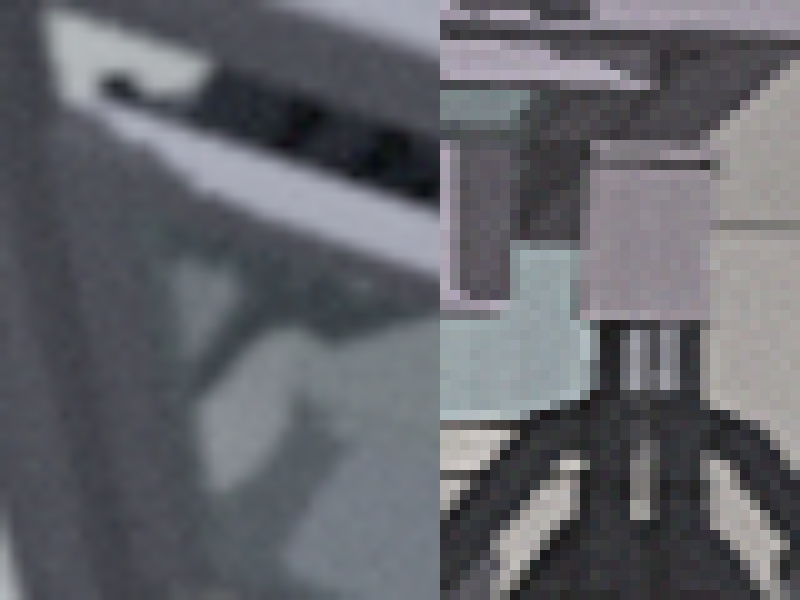

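The fingers are squarely under the marker, so it's just a little higher. Continuing.

```bash
python3 -m inch '[[0,0.0001,0,-0.0006,0,0,0],[0,0.0001,0,-0.0006,0,0,0],[0,0.0001,0,-0.0006,0,0,0],[0,0.0001,0,-0.0006,0,0,0],[0,0.0001,0,-0.0006,0,0,0],[0,0,0,0,0,0,0],[0,0,0,0,0,0,0],[0,0,0,0,0,0,0]]'; python3 plan.py .594 -.094 .275 8 8 -1|head -1
```

```text
clock: 27.4
ee_pos: [0.5238, -0.0941, 0.2869]
ee_rot: [0.998, -0.001, 0.069, 0.0]
wrist_force: [-0.5, 0.3, -0.4]
opening: 0.004
t 27.4 tip now [ 0.5961 -0.0943  0.2969] F [-0.5  0.3 -0.4] qv [-0.59 -0.1   2.39  2.43  1.02 -1.06]
```

```bash
python3 -m inch '[[0,0.0001,0,-0.0006,0,0,0],[0,0.0001,0,-0.0006,0,0,0],[0,0.0001,0,-0.0006,0,0,0],[0,0.0001,0,-0.0006,0,0,0],[0,0.0001,0,-0.0006,0,0,0],[0,0.0001,0,-0.0005,0,0,0],[0,0,0,0,0,0,0],[0,0,0,0,0,0,0]]'; python3 plan.py .594 -.094 .275 8 8 -1|head -1
```

```text
clock: 28.4
ee_pos: [0.5238, -0.0941, 0.2895]
ee_rot: [0.998, -0.001, 0.068, -0.0]
wrist_force: [1.2, -2.1, -15.0]
opening: 0.004
t 28.4 tip now [ 0.5961 -0.0942  0.2994] F [  1.2  -2.1 -15. ] qv [-0.59 -0.11  2.39  2.43  1.01 -1.05]
```

Contact at 15 N with TCP z ≈ 0.289, so lifting must end at TCP z ≈ 0.285. That implies a marker top at about 0.318, which fits the camera with the tongue's front at niche x −48 mm. I return under the lip.

```bash
python3 -m inch '[[0,-0.001,0,0.01,0,0,0],[0,-0.003,0,0.025,0,0,0],[0,-0.003,0,0.025,0,0,0],[0,0,-0.03,0,0,0,0],[0,0,-0.033,0,0,0,0],[0,0,-0.034,0,0,0,0],[0,0,-0.034,0,0,0,0],[0,0,-0.034,0,0,0,0]]'; python3 plan.py .6 .071 .255 8 8 -1
```

```text
clock: 29.4
ee_pos: [0.5257, 0.0716, 0.2309]
ee_rot: [0.998, -0.002, 0.07, 0.0]
wrist_force: [-0.3, -0.8, 0.3]
opening: 0.004
t 29.4 tip now [0.598  0.0714 0.2411] F [-0.3 -0.8  0.3] qv [-0.02  0.07  2.43  3.13  1.06 -1.56]
axes [[0.99, -0.0, 0.14], [-0.0, -1.0, -0.0], [0.14, 0.0, -0.99]]
p1 [0.528 0.071 0.245] rv/n [ 0. -0. -0.] |rv|/n deg 0.0
0 [ 0.0005  0.0001 -0.0017]
1 [ 0.0005  0.0001 -0.0017]
2 [ 0.0005  0.0001 -0.0017]
3 [ 0.0005  0.0001 -0.0017]
4 [ 0.0005  0.0001 -0.0017]
5 [ 0.0005  0.0001 -0.0017]
6 [ 0.0005  0.0001 -0.0017]
7 [ 0.0005  0.0001 -0.0017]
```

```bash
python3 -m inch '[[0,0.0005,0,-0.004,0,0,0],[0,0.0005,0,-0.004,0,0,0],[0,0.0005,0,-0.004,0,0,0],[0,0.0003,0,-0.002,0,0,0],[0,0.0003,0,-0.002,0,0,0],[0,0.0003,0,-0.002,0,0,0],[0,0.0004,0,-0.003,0,0,0],[0,0.0004,0,-0.003,0,0,0]]'; python3 -m inch '[[0,0.0004,0,-0.003,0,0,0],[0,0.0004,0,-0.003,0,0,0],[0,0.0004,0,-0.003,0,0,0],[0,0.0004,0,-0.003,0,0,0],[0,0.0004,0,-0.003,0,0,0],[0,0.0002,0,-0.002,0,0,0],[0,0.0001,0,-0.001,0,0,0],[0,0,0,0,0,0,0]]'; python3 plan.py .6 .071 .295 8 8 -1|head -1
```

```text
clock: 30.4
ee_pos: [0.5253, 0.0708, 0.254]
ee_rot: [0.998, -0.001, 0.068, -0.0]
wrist_force: [1.8, -0.5, -3.9]
opening: -0.001
clock: 31.4
ee_pos: [0.5252, 0.0709, 0.2726]
ee_rot: [0.998, -0.001, 0.069, 0.0]
wrist_force: [1.5, -0.6, -1.6]
opening: -0.002
t 31.4 tip now [0.5975 0.0708 0.2826] F [ 1.5 -0.6 -1.6] qv [-0.02 -0.07  2.41  3.12  0.91 -1.55]
```

```bash
python3 -m inch '[[0,0.0003,0,-0.002,0,0,0],[0,0.0003,0,-0.002,0,0,0],[0,0.0003,0,-0.002,0,0,0],[0,0.0003,0,-0.002,0,0,0],[0,0.0002,0,-0.0015,0,0,0],[0,0.0002,0,-0.0015,0,0,0],[0,0.0001,0,-0.001,0,0,0],[0,0,0,0,0,0,0]]'; python3 plan.py .6 .071 .295 8 8 -1|head -1
python3 - <<'E'
from rig import optics
import cv2
for n in("side","top"):cv2.imwrite(f"pics/{n}6.png",optics.get_image(n)["frame"][:,:,::-1])
E
```

```text
clock: 32.4
ee_pos: [0.5253, 0.0709, 0.2847]
ee_rot: [0.998, -0.001, 0.069, 0.0]
wrist_force: [0.3, -0.0, -1.8]
opening: -0.002
t 32.4 tip now [0.5976 0.0707 0.2948] F [ 0.3 -0.  -1.8] qv [-0.02 -0.1   2.4   3.12  0.87 -1.55]
```

Run:
```python
from fit import *
def tile(k,n,u0,v0,wd,ht,s,polys):
    a=cv2.resize(cv2.imread(f"pics/{k}.png")[v0:v0+ht,u0:u0+wd],None,fx=s,fy=s,interpolation=cv2.INTER_NEAREST)
    for N,c,cl in polys:cv2.polylines(a,[((proj(n,w(p,N))-[u0,v0]+.5)*s).round().astype(int).reshape(-1,1,2)],cl,c,1)
    return a
z=.318;R=(0,0,255)
t1=tile("side6","side",190,105,50,57,8,[([[-.0449,0,z-.0025],[-.0449,-.13,z-.0025],[-.003,-.13,z]],R,False)])
t2=tile("top6","top",200,160,126,57,6,[([[-.045,.13,z-.003],[-.045,-.13,z-.003]],R,False),([[-.048,-.145,z],[-.048,-.179,z]],R,False)])
t2=t2[:, :760];t=np.zeros((800-0,800,3),np.uint8)[:600]
b=cv2.resize(t2,(400,181));t[:456,:400]=t1
t[:342,400:800]=tile("top6","top",270,160,50,57,8,[([[-.045,0,z-.003],[-.045,-.13,z-.003]],R,False),([[-.048,-.145,z],[-.048,-.179,z]],R,False)])[:342]
t[400:581,400:800]=b
cv2.imwrite("pics/c3.png",t)
```

```text
(no output)
```

View pics/c3.png

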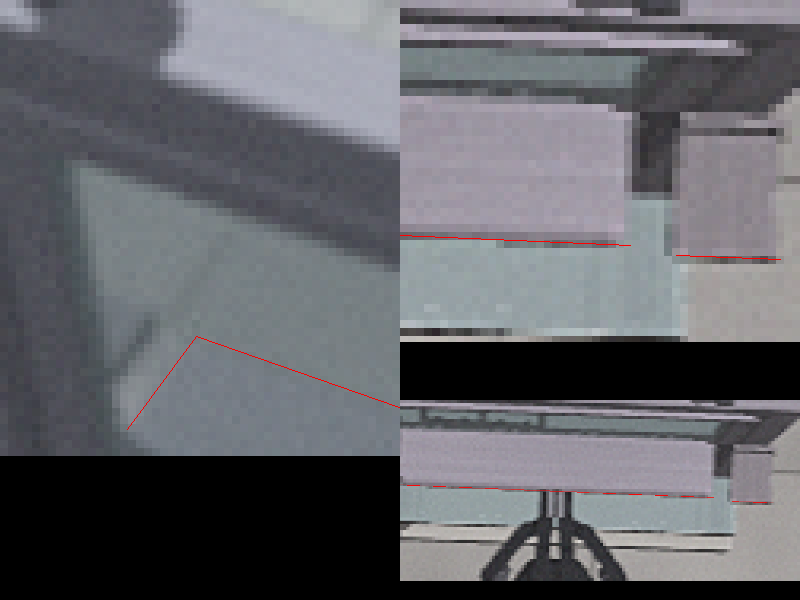

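With lines drawn for z = 0.318, the lip edge in both views lies on its line and the marker front lies on its own. The marker's shadow has left the lip, and the tray is home. I lower away and withdraw.

```bash
python3 -m inch '[[0,-0.0005,0,0.004,0,0,0],[0,-0.0015,0,0.01,0,0,0],[0,-0.002,0,0.013,0,0,0],[0,-0.015,0,0,0,0,0],[0,-0.02,0,0,0,0,0],[0,-0.02,0,0,0,0,0],[0,-0.02,0,0,0,0,0],[0,-0.01,0,0,0,0,0]]'; python3 -m inch '[[0,0,0,0,0,0,0],[0,0,0,0,0,0,0],[0,0,0,0,0,0,0],[0,0,0,0,0,0,0],[0,0,0,0,0,0,0],[0,0,0,0,0,0,0],[0,0,0,0,0,0,0],[0,0,0,0,0,0,0]]'
python3 - <<'E'
from h import *
from rig import optics
s=optics.get_image("side")["frame"][:,:,::-1];cv2.imwrite("pics/side7.png",s)
a=cv2.cvtColor(s,6).astype(float);b=cv2.cvtColor(cv2.imread("pics/side6.png"),6).astype(float)
r=(slice(120,150),slice(200,230)) # sash frame near right post, arm-free
print("sash region shift px / mean diff",cv2.phaseCorrelate(b[r],a[r]),abs(a[r]-b[r]).mean())
c=optics.get_image("top")["frame"][:,:,::-1];d=cv2.imread("pics/top6.png")
for n,r in(("lip+marker",(slice(165,200),slice(285,320))),("tray right",(slice(200,222),slice(270,320))),("brush",(slice(205,275),slice(135,178))),("dish",(slice(225,270),slice(320,362)))):print(n,abs(c[r].astype(float)-d[r]).mean(),abs(c[r].astype(float)-cv2.imread("pics/top0.png")[r]).mean())
E
```

```text
clock: 33.5
ee_pos: [0.4394, 0.0711, 0.2454]
ee_rot: [0.998, -0.001, 0.069, 0.0]
wrist_force: [0.6, 0.1, -0.0]
opening: -0.003
clock: 34.5
ee_pos: [0.4408, 0.071, 0.2456]
ee_rot: [0.998, -0.001, 0.069, 0.0]
wrist_force: [-0.5, 0.1, 0.3]
opening: 0.001
sash region shift px / mean diff ((-0.0036932386229793224, -0.10479881194948426), 1.0242070944485775) 2.4444444444444446
lip+marker 3.4160544217687074 19.11591836734694
tray right 3.9793939393939395 25.861515151515153
brush 22.41638981173865 21.49955703211517
dish 3.519047619047619 10.861552028218695
```

```bash
python3 -c "from rig import finish_job; print(finish_job())"
```

```text
the job is handed in; nothing more can be done
None
```

The tray is home and the sash lip is level with the marker as far as I can measure. I handed the job in at about 34.6 s with the gripper clear of everything.

- **Tray:** With the fingertips shut, I pushed it until it met its stop, reading about 43 N forward on the wrist. The top view puts its face at niche x ≈ −75 mm (nominal −76).
- **Sash:** I pushed it up from beneath the lip in two stages against about 2–4 N, to a lip top height of z ≈ 0.318 m.
- **Level check:** The camera estimates of the marker's height disagreed (0.305–0.318 m). I settled it by touching the marker's underside lightly with the same fingertips (15 N). I then raised the lip until its underside was 4 mm below that contact, since the lip is 12 mm thick and the marker 8 mm. With the sash there, the lip's front edge in both views and the marker's in the top view lay on the lines drawn for 0.318 m.
- **After withdrawing:** The sash held (about 0.1 px shift in the side view) and the wrist force was near zero.

One earlier reading of the lip's front edge in the side view was about 11 mm higher than the other readings. I judged it a misread edge and dropped it.

The automatic before-and-after picture comparison for the brush was inconclusive, probably because of arm shadows. I never moved near the brush or the dish, or behind the sash where the pots and hanger are. I did not check the pots and hanger in the final pictures.

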